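# Turn over a pudding mould and complete the tin

### The arm

A 6-joint arm with a two-finger parallel gripper is mounted at the origin on the work surface. World frame = base frame: x ahead of the robot, y to its left, z up, the work surface at z = 0. Lengths are in m, angles in rad, forces in N, time in s.
With the tool pointing down it reaches from about 0.275 to 0.825 m from the base axis. Payload 4.9 kg.
Tool frame: the origin (TCP) lies midway between the tips of the shut fingers; the grasp point (between the pads) lies 19 mm behind it (bot.grip_depth is the distance from the TCP to the grasp point, in m); z points along the fingers, y is the line along which they close (so a half turn about z gives the same grasp; the last joint's range is limited). The gripper opens to 85 mm and grips with 20 to 120 N. Pads are 22 mm wide; open, the fingers measure 114 mm over their backs; the gripper's body (76 mm by 85 mm) begins 54 mm behind the grasp point. The pads swing forward as they close: fully open they stand 13 mm farther back than shut.
Start: joints at [1.051, 0.326, -0.193, 1.052, 0, 1.437], TCP at [0.207, 0.51, 0.231] pointing down, gripper open.
Joint ranges: [-2.65, 2.65], [-0.97, 1.79], [-1.3, 1.35], [-1.93, 2.1], [-1.47, 1.37], [-3.14, 3.14]. Speed limits (rad/s): [2.57, 2.57, 3.14, 3.14, 3.14, 3.14].

### API

Orientations are given as a unit quaternion [w, x, y, z].
In Python, from cell import bot gives the robot as it stands. Calls block until the motion is done:
- bot.move_pose(position, orientation): joint-space move of the TCP to a pose.
- bot.move_linear(position, speed=0.15, rotation=None, until_force=None): straight line of the TCP; rotation=None keeps the orientation; speed is the mean speed in m/s. With until_force (N) it stops when the force on the tool has changed by that much, and returns True; else False.
- bot.goto_joints(angles): joint-space move.
- bot.set_gripper(opening, grasp_force=None): opening from 0.0 (shut) to 1.0 (fully open); grasp_force is the grip in N (None keeps the last); returns when the fingers have stopped.
- bot.wait(seconds).
- bot.solve_ik(position, orientation): joint angles nearest the present ones, or None.
- bot.camera(name): name is "side" or "top"; returns the picture (384x512x3 uint8, red, green, blue); there is no depth.
- bot.calibration(name): a dict with "mtx" (3x3 intrinsics, pixels), "extrinsics" (4x4, takes a point from world to camera coordinates). Camera axes: x right, y down, z forward; pixel columns grow to the right and rows downward; lengths in m; the calibration is good to about 2 mm. A picture is of the moment at which its call begins. calibration takes no time and is no camera call.
A pose or a line that the arm cannot do raises bot.PlanningError and nothing moves.
- bot.close_job(): hands the job in; it is judged then, once.
Trained networks look in the newest picture that a camera, given by its name, has taken for a name from the list of things; names that differ only in an ending like _2 or _b are one class to them, and where a whole thing is asked for, a point or a joint stands for the part that bears it (a point fixed in the world has none). Each returns a list of dicts, best first, with "confidence" (0 to 1); they miss things now and then, are a little off and sometimes report something else, mostly with a low value. They report only what shows in the picture. A call takes as long as a camera call. They do not tell look-alikes from the thing itself.
- bot.search_frame(camera, thing): "bbox" ([left, top, width, height] in pixels, round what is visible of it).
Readings, each from a call of its own:
- bot.read_clock(): time.
- bot.read_joint_positions(): joint angles.
- bot.read_joint_vel(): joint speeds.
- bot.read_joint_efforts(): joint torques, N m.
- bot.read_position(): TCP position.
- bot.read_tool_rot(): TCP orientation.
- bot.read_ft_force(): force on the tool from outside, world axes, zero at the start.
- bot.read_moment(): the same for the moment, N m.
- bot.read_gripper_width(): opening from 0.0 (shut) to 1.0 (fully open).
- bot.read_finger_force(): force on a finger pad.
Only numpy, scipy, OpenCV 4.12 (cv2) and the standard library are available. Lean on these libraries where they do the work, as an engineer would, in place of code of your own. Each camera call takes 0.05 s, during which the arm holds its last target. There are 200 camera calls.

### The job

One clean pudding mould has been left standing mouth-up on the counter. Turn it over so that it stands mouth-down on the counter and let go of it, then take it again and pack it mouth-down into the empty place in the round tin, so that all seven moulds stand flat on the tin's floor, close together. Set it down without dropping it, do not tip or lift the moulds already packed, and leave the other kitchen things where they are.

Things in the scene. Friction and masses are not known exactly. Their poses are not given: they have to be found in the camera images.
- mould_mid (a point): plain steel pudding mould, a hollow cone-shaped cup: 62 mm high, 38 mm across its closed foot, 60 mm across its open mouth (outside), wall 2.5 mm, about 70 g; stands mouth-up on the counter at the start. Point on its axis half-way up (31 mm), z axis from foot to mouth. Lying on its side it rests on its cone: axis 10 degrees off level (mouth end higher), this point 24 mm up; laid down gently it does not roll
- tin_floor (a point): round aluminium cake tin, inside diameter 197 mm at the floor and 212 mm at the rim, outside 217 mm, flared wall 36 mm high, does not slide; point at the centre of its inner floor, 4 mm above the counter. Seven moulds just fit on its floor, mouth-down, one in the middle, six around (64 mm centre to centre); six are in, one of the outer places is empty
- gap (a point): centre, on the tin's inner floor, of the empty place (64 mm from the tin's centre); packed moulds stand on either side of it along the tin's wall and on its inner side, with about 4 mm to spare all round
- packed1_mid (a point): mould of the same kind, already standing loose and mouth-down in the tin, in its middle; the point is on its axis half-way up, z from foot to mouth (down)
- packed2_mid (a point): mould of the same kind, already standing loose and mouth-down in the tin, by its wall; the point is on its axis half-way up, z from foot to mouth (down)
- packed3_mid (a point): mould of the same kind, already standing loose and mouth-down in the tin, by its wall; the point is on its axis half-way up, z from foot to mouth (down)
- packed4_mid (a point): mould of the same kind, already standing loose and mouth-down in the tin, by its wall; the point is on its axis half-way up, z from foot to mouth (down)
- packed5_mid (a point): mould of the same kind, already standing loose and mouth-down in the tin, by its wall; the point is on its axis half-way up, z from foot to mouth (down)
- packed6_mid (a point): mould of the same kind, already standing loose and mouth-down in the tin, by its wall; the point is on its axis half-way up, z from foot to mouth (down)
- ramekin: bystander: white ceramic ramekin, 82 mm across, 42 mm high, standing mouth-up among the moulds; origin under its centre
- cutter: bystander: plain steel pastry cutter, a straight ring open at both ends, 58 mm across, 45 mm high, standing on the counter; origin under its centre
- tongs: bystander: steel serving tongs lying on the counter, about 250 mm long, 60 mm wide, 20 mm high; origin on the counter at the middle, x towards the tips
- salt: bystander: small steel salt shaker, 42 mm across, 75 mm high; origin under its centre
- squeeze: bystander: white plastic squeeze bottle, 56 mm across, 200 mm high; origin under its centre
- spoon: bystander: steel serving spoon lying on the counter, 240 mm long, x along it towards the bowl of the spoon; origin on the counter, at the middle
Mind the look-alikes: they are no part of the job. Leave any orange or purple look-alike of the part that bears packed5_mid alone.

How it is judged:
On the way:
1. the mould that stood mouth-up stands mouth-down on the counter, outside the tin, let go (angle between mould_mid's own z axis and vertical above 3 rad and height (world z) of mould_mid below 0.036 m and horizontal distance between mould_mid and tin_floor above 0.11 m and linear speed of mould below 0.05 m/s and contact force between mould and the fingers below 0.05 N), for 0.2 s.
At the end, for the whole second after the job is handed in: all seven moulds stand mouth-down (within 5 degrees) and at rest flat on the tin's floor (centres 27 to 34.5 mm above it), each within 71 mm of the tin's centre, the left-out mould within 15 mm of the centre of the place that was empty (angle between each of mould_mid, packed1_mid, packed2_mid, packed3_mid, packed4_mid, packed5_mid, packed6_mid's own z axis and vertical above 3.05 rad and z of mould_mid in the frame of tin_floor between 0.027 and 0.0345 m and horizontal distance between each of mould_mid, packed1_mid, packed2_mid, packed3_mid, packed4_mid, packed5_mid, packed6_mid and tin_floor below 0.071 m and linear speed of each of mould, packed1, packed2, packed3, packed4, packed5, packed6 below 0.02 m/s and z of packed1_mid in the frame of tin_floor between 0.027 and 0.0345 m and z of packed2_mid in the frame of tin_floor between 0.027 and 0.0345 m and z of packed3_mid in the frame of tin_floor between 0.027 and 0.0345 m and z of packed4_mid in the frame of tin_floor between 0.027 and 0.0345 m and z of packed5_mid in the frame of tin_floor between 0.027 and 0.0345 m and z of packed6_mid in the frame of tin_floor between 0.027 and 0.0345 m and horizontal distance between mould_mid and gap below 0.015 m); the robot touches nothing.
It fails at once if the ramekin, pastry cutter, tongs, salt shaker, squeeze bottle or spoon is pushed or tipped more than 30 mm from its place (distance of any of ramekin, cutter, tongs, salt, squeeze, spoon from where it was at the start of the episode above 0.03 m).
It fails at once if the mould is dropped (it moves faster than 0.7 m/s with nothing holding it: a fall of about 25 mm) (contact force between mould and the fingers below 0.02 N and linear speed of mould above 0.7 m/s).
It fails at once if a mould already in the tin is lifted out or tipped over (angle between any of packed1_mid, packed2_mid, packed3_mid, packed4_mid, packed5_mid, packed6_mid's own z axis and vertical below 2.5 rad or z of any of packed1_mid, packed2_mid, packed3_mid, packed4_mid, packed5_mid, packed6_mid in the frame of tin_floor above 0.06 m).
It also fails if it takes over 67 s, if anything falls off the work surface, if the arm or the gripper's body presses on something with over 40 N, if the wrist force passes 120 N, or if a joint passes its speed limit or range.

## Working session

There is one attempt and no reset: what is moved stays moved. The work goes in short steps, each a Python script; the robot and the scene stay as the last script left them, time stands still between calls to the robot, and variables do not carry over. Pictures are saved under pics/ and viewed, at most 10 in all, crops included, and the job is handed in when it is done.

```bash
mkdir -p pics; ls
python3 - <<'E'
from cell import bot
import cv2,numpy as np
for c in("side","top"):
    im=bot.camera(c); cv2.imwrite(f"pics/{c}0.png",im[...,::-1]); k=bot.calibration(c)
    print(c,k["mtx"].round(1).tolist(),k["extrinsics"].round(4).tolist())
    for t in("mould_mid","tin_floor","packed1_mid","ramekin","cutter","salt","squeeze"):
        print(t,[(np.round(d["bbox"]).tolist(),round(d["confidence"],2)) for d in bot.search_frame(c,t)[:9]])
E
```

```text
pics
side [[355.0, 0.0, 257.6], [0.0, 355.0, 190.3], [0.0, 0.0, 1.0]] [[-0.9669, -0.2549, -0.0092, 0.5386], [-0.1787, 0.7025, -0.6889, 0.1544], [0.1821, -0.6645, -0.7248, 0.9531], [0.0, 0.0, 0.0, 1.0]]
mould_mid [([232.0, 235.0, 24.0, 25.0], 0.84)]
tin_floor [([239.0, 145.0, 69.0, 53.0], 0.78), ([240.0, 77.0, 18.0, 54.0], 0.73)]
packed1_mid [([261.0, 151.0, 21.0, 28.0], 0.68)]
ramekin [([172.0, 239.0, 32.0, 34.0], 0.77)]
cutter [([234.0, 293.0, 23.0, 34.0], 0.73)]
salt [([154.0, 299.0, 24.0, 26.0], 0.66)]
squeeze [([243.0, 79.0, 14.0, 54.0], 0.64)]
top [[352.1, 0.0, 253.9], [0.0, 352.1, 194.5], [0.0, 0.0, 1.0]] [[-0.0145, -0.9998, -0.0154, 0.0076], [-0.9944, 0.016, -0.1048, 0.5796], [0.105, 0.0138, -0.9944, 0.9351], [0.0, 0.0, 0.0, 1.0]]
mould_mid []
tin_floor [([271.0, 164.0, 82.0, 82.0], 0.89)]
packed1_mid [([300.0, 193.0, 22.0, 20.0], 0.52)]
ramekin [([162.0, 144.0, 29.0, 29.0], 0.62)]
cutter [([123.0, 216.0, 31.0, 22.0], 0.53)]
salt [([106.0, 154.0, 21.0, 16.0], 0.56)]
squeeze [([377.0, 132.0, 43.0, 32.0], 0.95), ([301.0, 192.0, 21.0, 23.0], 0.67), ([104.0, 151.0, 24.0, 19.0], 0.18)]
```

Run:
```python
import cv2
t=cv2.imread("pics/top0.png");s=cv2.imread("pics/side0.png")
cv2.imwrite("pics/t1.png",cv2.resize(t[90:290,80:440],None,fx=2.2,fy=2.2,interpolation=2))
cv2.imwrite("pics/s1.png",cv2.resize(s[60:340,100:400],None,fx=2.1,fy=2.1,interpolation=2))
```

```text
(no output)
```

View pics/t1.png

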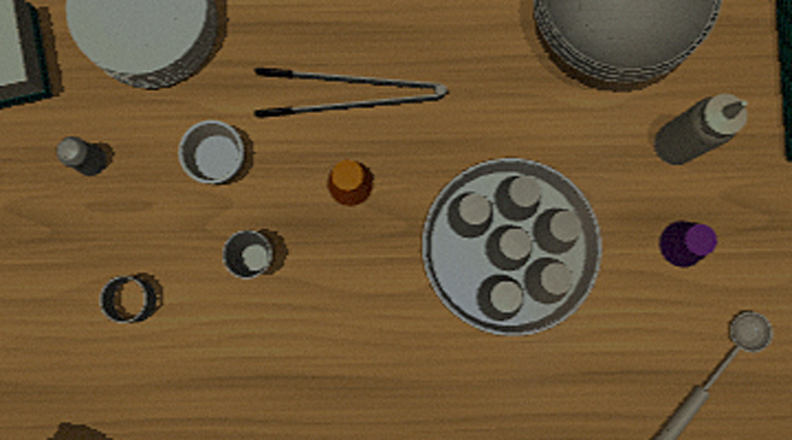

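View pics/s1.png

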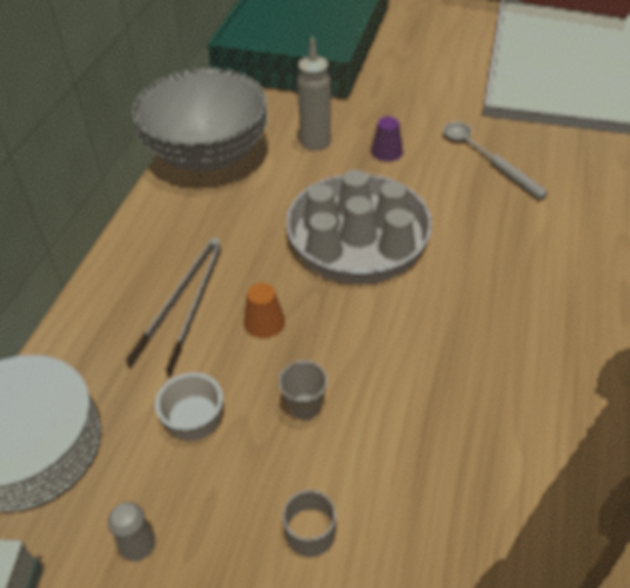

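The top view shows the steel mould mouth-up at about px (193,206), the tin at (312,202) and its gap on the tin's left-lower side. The side view shows the same, with the orange and purple moulds as decoys. Next I compute positions.

```bash
cat > h.py <<'E'
from cell import bot
import numpy as np,cv2
from scipy.spatial.transform import Rotation as R
def ray(c,px,z):
    k=bot.calibration(c);E=k["extrinsics"];d=E[:3,:3].T@np.linalg.inv(k["mtx"])@[px[0],px[1],1.];o=-E[:3,:3].T@E[:3,3]
    return o+d*(z-o[2])/d[2]
def proj(c,p):
    k=bot.calibration(c);E=k["extrinsics"];q=k["mtx"]@(E[:3,:3]@p+E[:3,3]);return q[:2]/q[2]
def quat(M): return R.from_matrix(M).as_quat(scalar_first=True)
def tool(az,beta):
    "tool z at azimuth az, dipping beta below level; y horizontal"
    z=np.array([np.cos(az)*np.cos(beta),np.sin(az)*np.cos(beta),-np.sin(beta)]);y=np.array([-np.sin(az),np.cos(az),0]);return np.c_[np.cross(y,z),y,z]
E
python3 - <<'E'
from h import *
T=lambda u,v:(80+(u+.5)/2.2-.5,90+(v+.5)/2.2-.5); S=lambda u,v:(100+u/2.1,60+v/2.1)
m=ray("top",T(248,255),.062);print("mouth",m.round(4),ray("side",S(303,383),.062).round(4))
t=ray("top",T(511,246),.036);print("tin",t.round(4),ray("side",S(359,222),.036).round(4))
P=[]
for u in[(473,210),(522,192),(563,227),(514,244),(552,276),(505,296)]:
    p=ray("top",T(*u),.066);P.append(p);print(p.round(4),np.hypot(*(p-t)[:2]).round(4))
P=np.array(P);c=P[3]
g=3*0+0
print("gap est (sum)",(t[:2]*0+7*t[:2]-P[:,:2].sum(0)).round(4))
a=[np.arctan2(*(p-t)[1::-1]) for p in P];print(np.degrees(a).round(1))
q0=bot.read_joint_positions();print(R.from_quat(bot.read_tool_rot(),scalar_first=True).as_matrix().round(2).tolist())
az0=np.arctan2(m[1],m[0]);g=np.array([m[0],m[1],.03])
for az in(az0,az0-.5,az0+.5):
  for s in(1,-1):
    for b,h in((18,.03),(18,.2),(5,.045)):
      M=tool(az,np.radians(b))@np.diag([s,s,1]);q=bot.solve_ik(g*[1,1,0]+[0,0,h]+M[:,2]*bot.grip_depth,quat(M));print(round(az,2),s,b,h,None if q is None else np.round(q,2))
E
```

```text
mouth [0.5493 0.1615 0.062 ] [0.547  0.1674 0.062 ]
tin [ 0.5574 -0.1588  0.036 ] [ 0.5535 -0.1552  0.036 ]
[ 0.599  -0.1101  0.066 ] 0.0641
[ 0.6199 -0.1696  0.066 ] 0.0634
[ 0.5767 -0.2171  0.066 ] 0.0614
[ 0.5572 -0.1579  0.066 ] 0.0009
[ 0.5183 -0.2018  0.066 ] 0.058
[ 0.4955 -0.1453  0.066 ] 0.0634
gap est (sum) [ 0.535 -0.11 ]
[  49.5   -9.8  -71.6   99.5 -132.3  167.7]
[[-0.93, 0.38, -0.0], [0.38, 0.93, -0.0], [0.0, -0.0, -1.0]]
0.29 1 18 0.03 None
0.29 1 18 0.2 None
0.29 1 5 0.045 None
0.29 -1 18 0.03 None
0.29 -1 18 0.2 None
0.29 -1 5 0.045 None
-0.21 1 18 0.03 None
-0.21 1 18 0.2 [ 0.45  0.57 -1.26 -1.44 -0.63  0.24]
-0.21 1 5 0.045 None
-0.21 -1 18 0.03 None
-0.21 -1 18 0.2 [ 0.45  0.57 -1.26 -1.44 -0.63 -2.9 ]
-0.21 -1 5 0.045 None
0.79 1 18 0.03 [-0.29  1.11 -1.17 -1.68  0.99 -0.52]
0.79 1 18 0.2 [-0.29  0.48 -1.22 -1.1   0.99 -0.52]
0.79 1 5 0.045 None
0.79 -1 18 0.03 [-0.29  1.11 -1.17 -1.68  0.99  2.62]
0.79 -1 18 0.2 [-0.29  0.48 -1.22 -1.1   0.99  2.62]
0.79 -1 5 0.045 None
```

Run:
```python
from h import *
def ok(p,az,b,s=1):
    M=tool(az,np.radians(b))@np.diag([s,s,1]);return bot.solve_ik(np.array(p)+M[:,2]*bot.grip_depth,quat(M))
m=(.548,.164)
for az in np.arange(-180,180,15):
    a=np.radians(az);r=[b for b in(50,40,30,25,18,12) if ok((*m,.03),a,b) is not None]
    q=ok((*m,.03),a,r[-1]) if r else None
    print(az,r,None if q is None else np.round(q,2),end=' | ')
    for x,y in((.5,0),(.6,0),(.7,0),(.65,.1),(.4,.1),(.4,0)):
        print((x,y),[b for b in(25,15,8,3) if ok((x,y,.045),a,b) is not None],end=' ')
    print()
```

```text
-180 [50, 40] [ 0.12  1.3   0.75  1.88  0.09 -3.07] | (0.5, 0) [25] (0.6, 0) [] (0.7, 0) [] (0.65, 0.1) [] (0.4, 0.1) [25, 15, 8] (0.4, 0) [25, 15, 8] 
-165 [50, 40] [ 0.19  1.32  0.79  1.91 -0.06  3.1 ] | (0.5, 0) [25] (0.6, 0) [] (0.7, 0) [] (0.65, 0.1) [] (0.4, 0.1) [25, 15, 8] (0.4, 0) [25, 15, 8] 
-150 [50, 40] [ 0.26  1.3   0.75  1.88 -0.2   2.97] | (0.5, 0) [25] (0.6, 0) [] (0.7, 0) [] (0.65, 0.1) [] (0.4, 0.1) [25, 15, 8] (0.4, 0) [25, 15, 8, 3] 
-135 [50, 40, 30] [ 0.35  1.45  0.96  2.08 -0.38  2.91] | (0.5, 0) [25, 15] (0.6, 0) [] (0.7, 0) [] (0.65, 0.1) [] (0.4, 0.1) [25, 15, 8, 3] (0.4, 0) [25, 15, 8, 3] 
-120 [50, 40, 30, 25] [ 0.43  1.44  0.85  2.03 -0.56  2.85] | (0.5, 0) [25, 15, 8] (0.6, 0) [25] (0.7, 0) [] (0.65, 0.1) [] (0.4, 0.1) [25, 15, 8, 3] (0.4, 0) [25, 15, 8, 3] 
-105 [50, 40, 30, 25, 18] [ 0.5   1.42  0.71  1.98 -0.75  2.83] | (0.5, 0) [25, 15, 8, 3] (0.6, 0) [25, 15, 8] (0.7, 0) [25] (0.65, 0.1) [25] (0.4, 0.1) [25, 15, 8, 3] (0.4, 0) [25, 15, 8, 3] 
-90 [50, 40, 30, 25, 18, 12] [ 0.57  1.39  0.5   1.88 -0.96  2.83] | (0.5, 0) [25, 15, 8, 3] (0.6, 0) [25, 
[... 2485 characters left out ...]
4, 0) [25, 15, 8, 3] 
120 [50, 40, 30, 25, 18, 12] [-0.22  1.38  0.46  1.91  0.81 -2.92] | (0.5, 0) [25, 15, 8] (0.6, 0) [25] (0.7, 0) [] (0.65, 0.1) [25] (0.4, 0.1) [25, 15, 8, 3] (0.4, 0) [25, 15, 8, 3] 
135 [50, 40, 30, 25, 18] [-0.14  1.41  0.66  2.    0.61 -2.91] | (0.5, 0) [25, 15] (0.6, 0) [] (0.7, 0) [] (0.65, 0.1) [] (0.4, 0.1) [25, 15, 8, 3] (0.4, 0) [25, 15, 8, 3] 
150 [50, 40, 30, 25] [-0.05  1.42  0.81  2.04  0.43 -2.93] | (0.5, 0) [25] (0.6, 0) [] (0.7, 0) [] (0.65, 0.1) [] (0.4, 0.1) [25, 15, 8, 3] (0.4, 0) [25, 15, 8, 3] 
165 [50, 40, 30] [ 0.03  1.44  0.93  2.08  0.25 -2.99] | (0.5, 0) [25] (0.6, 0) [] (0.7, 0) [] (0.65, 0.1) [] (0.4, 0.1) [25, 15, 8, 3] (0.4, 0) [25, 15, 8]
```

```bash
cat >> h.py <<'E'
GD=bot.grip_depth-.0
def lin(g,M,**k): return bot.move_linear(np.array(g)+M[:,2]*GD,rotation=quat(M),**k)
def snap(n,box=None,f=2):
    ims=[cv2.resize(bot.camera(c),None,fx=1,fy=1) for c in("top","side")]
    if box: ims=[cv2.resize(i[b[1]:b[3],b[0]:b[2]],(400,int(400*(b[3]-b[1])/(b[2]-b[0]))),interpolation=2) for i,b in zip(ims,box)]
    H=max(i.shape[0] for i in ims); ims=[np.pad(i,((0,H-i.shape[0]),(0,0),(0,0))) for i in ims]
    cv2.imwrite(f"pics/{n}.png",np.hstack(ims)[...,::-1])
E
python3 - <<'E'
from h import *
M=tool(np.radians(60),np.radians(15)); g=np.array([.548,.1645,.031])+M[:,2]*.005
a=g-M[:,2]*.12
bot.move_pose(a+[0,0,.2]+M[:,2]*GD,quat(M)); print(np.round(bot.read_joint_positions(),2))
lin(a,M,speed=.2); print(lin(g,M,speed=.1,until_force=6))
bot.set_gripper(0.0,70); print(bot.read_gripper_width(),bot.read_finger_force(),bot.read_position(),bot.read_clock())
lin(g+[0,0,.14],M,speed=.12); print(bot.read_gripper_width(),bot.read_finger_force(),bot.read_clock(),np.round(bot.read_joint_positions(),2))
snap("lift",[(130,130,330,290),(180,100,330,280)])
E
```

```text
[-0.63  0.4  -0.73  0.83  1.29 -1.98]
False
0.5798585038693328 69.91911731427535 [0.55970986 0.18409978 0.02549451] 6.6083
0.5752167998071848 70.89765732991509 7.925 [-0.34  0.56 -1.   -0.58  1.25 -0.96]
```

View pics/lift.png

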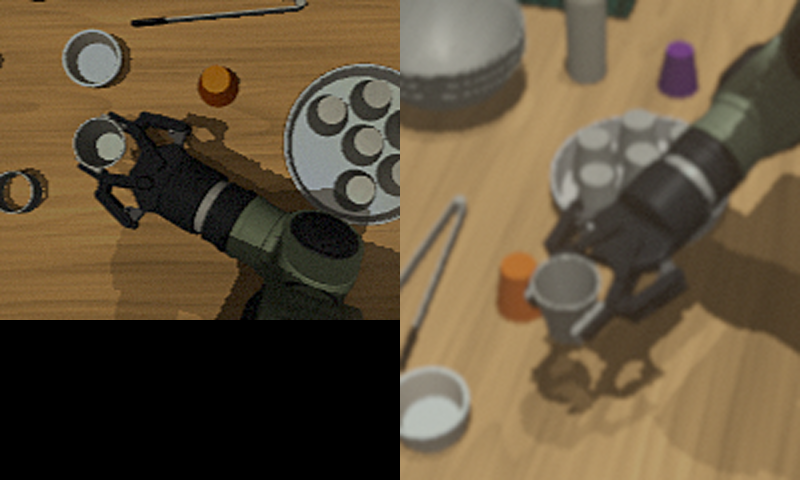

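Run:
```python
from h import *
q=np.array(bot.read_joint_positions()); q[5]+=np.pi; q1=q.copy()
bot.goto_joints(q); print(bot.read_gripper_width(),bot.read_clock())
M=tool(np.radians(60),np.radians(8))@np.diag([-1,-1,1.]); g=np.array([.47,.11,.12])
lin(g,M,speed=.12); print(np.round(bot.read_joint_positions(),2))
print(lin(g*[1,1,0]+[0,0,.07],M,speed=.1,until_force=5))
p=bot.read_position()
snap("flip",[(150,150,350,310),(180,150,330,330)]); print(p,bot.read_gripper_width(),bot.read_ft_force(),bot.read_clock())
```

```text
0.5859735132007313 10.675Traceback (most recent call last):
  File "<stdin>", line 5, in <module>
  File "h.py", line 14, in lin
    def lin(g,M,**k): return bot.move_linear(np.array(g)+M[:,2]*GD,rotation=quat(M),**k)
                             ~~~~~~~~~~~~~~~^^^^^^^^^^^^^^^^^^^^^^^^^^^^^^^^^^^^^^^^^^^^
cell.PlanningError: the arm cannot follow that straight line within its joint ranges
```

Run:
```python
from h import *
print(np.round(bot.read_joint_positions(),2))
for az in(50,60,70):
  for x,y in((.548,.165),(.5,.14),(.47,.11),(.44,.12),(.45,.2),(.5,.2),(.5,.05)):
    M=tool(np.radians(az),np.radians(8))@np.diag([-1,-1,1.]);o=[]
    for z in(.16,.1,.04):
        q=bot.solve_ik(np.array([x,y,z])+M[:,2]*GD,quat(M)); o.append(None if q is None else np.round(q,1).tolist())
    print(az,x,y,o)
```

```text
[-0.34  0.56 -1.   -0.58  1.25  2.18]
50 0.548 0.165 [[-0.3, 0.9, -1.2, -1.8, 1.2, 2.8], [-0.3, 1.1, -1.2, -1.9, 1.2, 2.8], None]
50 0.5 0.14 [None, [-0.5, 1.1, -1.3, -1.9, 1.3, 2.6], None]
50 0.47 0.11 [None, None, None]
50 0.44 0.12 [None, None, None]
50 0.45 0.2 [None, None, None]
50 0.5 0.2 [None, None, None]
50 0.5 0.05 [None, None, None]
60 0.548 0.165 [[-0.4, 0.7, -1.1, -1.1, 1.4, 2.4], [-0.4, 0.9, -1.0, -1.2, 1.4, 2.4], [-0.4, 1.1, -1.0, -1.3, 1.4, 2.4]]
60 0.5 0.14 [None, None, None]
60 0.47 0.11 [None, None, None]
60 0.44 0.12 [None, None, None]
60 0.45 0.2 [None, None, None]
60 0.5 0.2 [[-0.3, 0.8, -1.2, -1.4, 1.3, 2.5], [-0.3, 1.0, -1.2, -1.6, 1.3, 2.5], [-0.3, 1.2, -1.1, -1.7, 1.3, 2.5]]
60 0.5 0.05 [[-0.7, 0.8, -0.6, 1.0, 1.4, 0.7], [-0.7, 0.9, -0.6, 0.9, 1.4, 0.7], [-0.7, 1.0, -0.6, 0.8, 1.4, 0.7]]
70 0.548 0.165 [None, None, None]
70 0.5 0.14 [None, None, None]
70 0.47 0.11 [[-0.6, 0.8, -0.6, 1.1, 1.3, 0.5], [-0.6, 1.0, -0.6, 1.0, 1.3, 0.5], [-0.6, 1.1, -0.6, 0.9, 1.3, 0.5]]
70 0.44 0.12 [[-0.6, 0.8, -0.7, 1.1, 1.3, 0.5], [-0.6, 1.0, -0.7, 1.0, 1.3, 0.5], [-0.6, 1.1, -0.6, 0.9, 1.3, 0.5]]
70 0.45 0.2 [None, None, None]
70 0.5 0.2 [None, None, None]
70 0.5 0.05 [[-0.7, 0.9, -0.4, 1.4, 1.2, 0.4], [-0.7, 1.0, -0.4, 1.3, 1.2, 0.4], [-0.7, 1.1, -0.4, 1.2, 1.2, 0.4]]
```

Run:
```python
from h import *
M=tool(np.radians(60),np.radians(8))@np.diag([-1,-1,1.]); g=np.array([.548,.165,.11])
bot.move_pose(g+M[:,2]*GD,quat(M)); print(np.round(bot.read_joint_positions(),2),bot.read_clock())
print(lin(g*[1,1,0]+[0,0,.065],M,speed=.08,until_force=5))
p=bot.read_position()
snap("flip",[(130,130,330,290),(180,150,330,330)]); print(p,bot.read_gripper_width(),bot.read_ft_force(),bot.read_clock())
```

```text
[-0.37  0.89 -1.05 -1.19  1.36  2.41] 11.3167
False
[0.5573676  0.18107286 0.06283695] 0.5823224076793768 [-0.11102646  0.13799317 -0.07009529] 12.1333
```

View pics/flip.png

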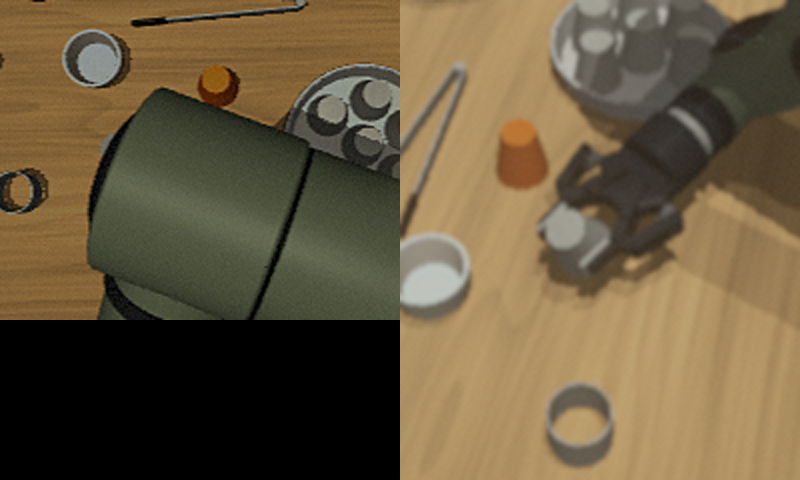

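Run:
```python
from h import *
M=R.from_quat(bot.read_tool_rot(),scalar_first=True).as_matrix()
p=np.array(bot.read_position())
hit=bot.move_linear(p-[0,0,.033],speed=.03,until_force=2.5); p=np.array(bot.read_position());gz=p[2]-M[2,2]*GD
print(hit,gz,bot.read_ft_force())
if hit and gz<.048:
    bot.set_gripper(0.0,20)
    d=min(.005,max(0,gz-.0345)); print(bot.move_linear(p-[0,0,d],speed=.02,until_force=12),bot.read_position(),bot.read_ft_force(),bot.read_clock())
snap("down",[(130,130,330,290),(200,180,300,300)])
```

```text
True 0.03867601166780804 [-1.3870216  -2.88028845  4.08684873]
True [0.55711531 0.18079016 0.03570503] [-3.14074897 -4.31598173  9.61075901] 13.3833
```

View pics/down.png

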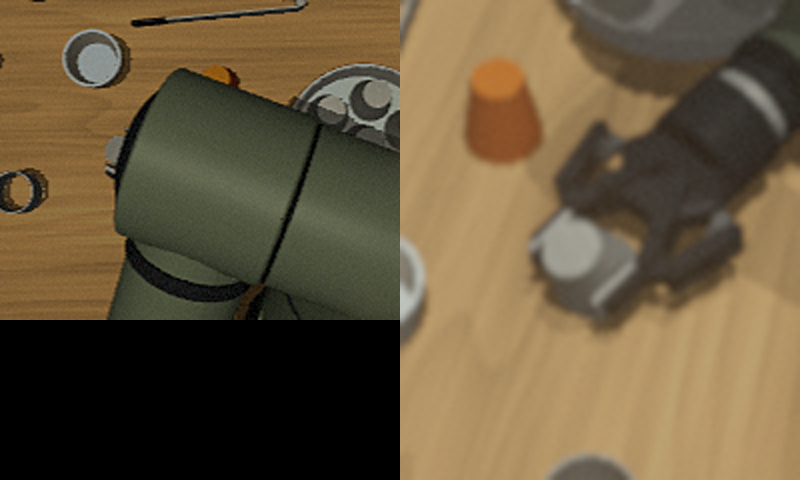

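Run:
```python
from h import *
for w in(.62,.68,.75,1.0): bot.set_gripper(w)
bot.wait(.4)
M=R.from_quat(bot.read_tool_rot(),scalar_first=True).as_matrix();p=np.array(bot.read_position())
bot.move_linear(p-M[:,2]*.12,speed=.15); p=np.array(bot.read_position())
for up in(.2,.15,.1):
    try: bot.move_linear(p+[0,0,up],speed=.25);break
    except bot.PlanningError: pass
q=np.array(bot.read_joint_positions());q[0]-=.25;bot.goto_joints(q)
print(bot.read_clock())
snap("rel",[(100,110,360,318),(180,100,330,330)])
for t in("mould_mid","packed1_mid"):
    for c in("top","side"): print(c,t,[(np.round(d["bbox"],1).tolist(),round(d["confidence"],2)) for d in bot.search_frame(c,t)])
```

```text
Traceback (most recent call last):
cell.PlanningError: the arm cannot follow that straight line within its joint ranges
```

Run:
```python
from h import *
M=R.from_quat(bot.read_tool_rot(),scalar_first=True).as_matrix();p=np.array(bot.read_position());g=p-M[:,2]*GD
def go():
    for d in(.11,.09,.07,.05):
      for az in(60,57,54,50):
        for b in(8,12,16,20,25,30,40):
            N=tool(np.radians(az),np.radians(b))@np.diag([-1,-1,1.])
            try: lin(g-tool(np.radians(60),np.radians(min(b,20)))[:,2]*d,N,speed=.1); return d,az,b
            except bot.PlanningError: pass
print(go(),np.round(bot.read_joint_positions(),2),bot.read_position(),bot.read_clock())
snap("rel",[(100,110,360,318),(180,100,330,330)])
```

```text
(0.11, 60, 20) [-0.6   0.73 -0.85  0.19  1.21  1.36] [0.504936   0.09069387 0.0690368 ] 16.8583
```

View pics/rel.png

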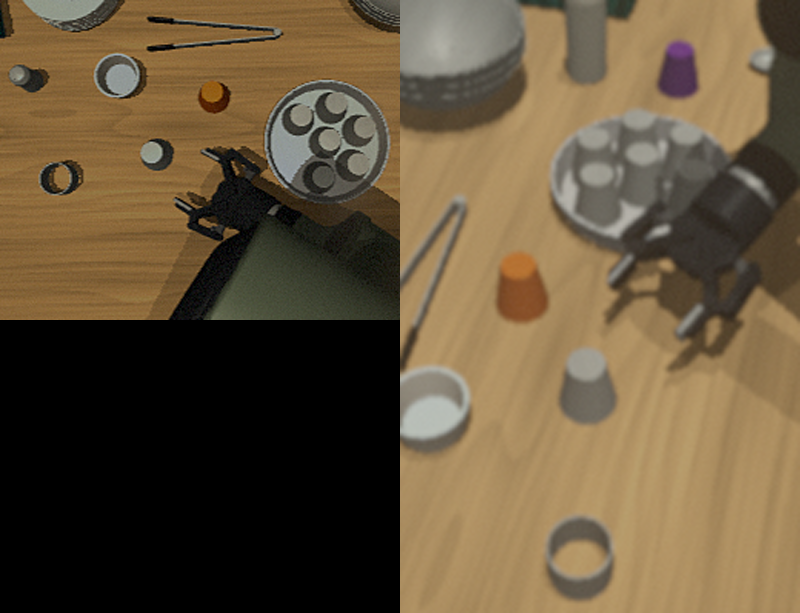

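The mould stands mouth-down at crop (153,150) in the top view, free of the gripper, and nothing else has moved. Next I clear the arm and measure the feet precisely.

Run:
```python
from h import *
p=np.array(bot.read_position())
q=np.array(bot.read_joint_positions()); q[1]-=.5; bot.goto_joints(q); print(bot.read_position())
bot.goto_joints([1.051,.326,-.193,1.052,0,1.437]); print(bot.read_clock())
im=bot.camera("top"); cv2.imwrite("pics/clr_top.png",im[...,::-1]); s=bot.camera("side"); cv2.imwrite("pics/clr_side.png",s[...,::-1])
a=cv2.resize(im[155:255,180:360],(720,400),interpolation=cv2.INTER_CUBIC)
cv2.imwrite("pics/clr.png",a[...,::-1])
for c in("top","side"):
  for t in("mould_mid","packed1_mid","tin_floor"): print(c,t,[(np.round(d["bbox"],1).tolist(),round(d["confidence"],2)) for d in bot.search_frame(c,t)])
```

```text
[0.56009306 0.05328549 0.27277813]
19.9167
top mould_mid [([191.4, 199.0, 20.4, 20.2], 0.86)]
top packed1_mid [([300.5, 195.8, 22.5, 19.9], 0.92), ([320.0, 207.8, 17.1, 18.8], 0.73)]
top tin_floor [([270.4, 163.1, 83.9, 83.6], 0.9)]
side mould_mid [([239.4, 230.1, 18.7, 28.0], 0.81)]
side packed1_mid [([258.9, 152.2, 21.1, 27.0], 0.83), ([281.9, 160.9, 13.0, 24.2], 0.38), ([279.9, 149.2, 15.7, 22.3], 0.33)]
side tin_floor [([236.2, 144.1, 74.5, 50.8], 0.57)]
```

View pics/clr.png

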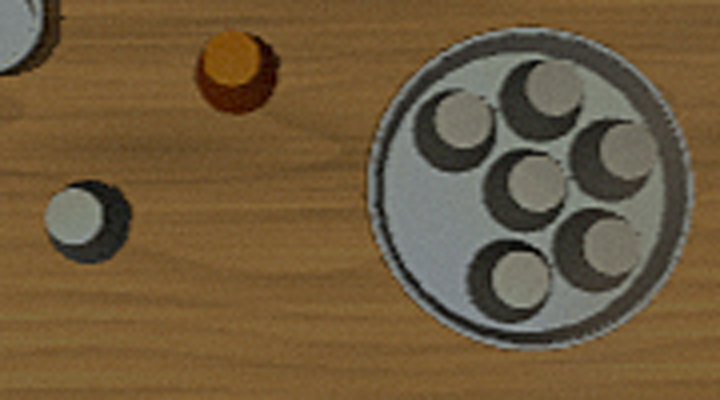

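```bash
cat >> h.py <<'E'
def down(yaw): # tool down, closing line y at azimuth yaw
    y=np.array([np.cos(yaw),np.sin(yaw),0]);z=np.array([0,0,-1.]);return np.c_[np.cross(y,z),y,z]
C=lambda u,v:(180+(u+.5)/4-.5,155+(v+.5)/4-.5)
E
python3 - <<'E'
from h import *
m=ray("top",C(74,217),.062);print("mould",m)
F=np.array([ray("top",C(*u),.066)[:2] for u in((463,121),(554,88),(627,151),(610,247),(522,279))]);c1=ray("top",C(537,182),.066)[:2]
tin=ray("top",C(530,188),.036)[:2]; print("tin",tin,"c1",c1)
from scipy.optimize import least_squares
k=np.radians([-60,-120,-180,-240,-300])
f=least_squares(lambda v:(F-v[:2]-.064*np.c_[np.cos(v[2]+k),np.sin(v[2]+k)]).ravel(),[*c1,1.9]);v=f.x;print("fit",v,np.abs(f.fun).max())
print("gap",v[:2]+.064*np.array([np.cos(v[2]),np.sin(v[2])]),tin+.064*np.array([np.cos(v[2]),np.sin(v[2])]),F[0]+F[4]-c1)
bb=lambda x,y,w,h:(x+w/2,y+h/2)
k=bot.calibration("side");print("side mould bbox ctr",bb(239.4,230.1,18.7,28.0),proj("side",np.array([*m[:2],.031])))
for p,z in((m[:2],.04),(m[:2],.2),(v[:2]+.064*np.array([np.cos(v[2]),np.sin(v[2])]),.044)):
  for yaw in(v[2]-np.pi/2,v[2],v[2]+np.pi/2,v[2]+np.pi):
    q=bot.solve_ik([*p,z],quat(down(yaw)));print(round(yaw,2),None if q is None else np.round(q,2))
E
```

```text
mould [0.54050238 0.14643869 0.062     ]
tin [ 0.55714827 -0.15915917] c1 [ 0.55855074 -0.15933014]
fit [ 0.55775982 -0.15916818  1.89198409] 0.001481088044557724
gap [ 0.53755541 -0.09844107] [ 0.53694386 -0.09843205] [ 0.53639632 -0.10003581]
side mould bbox ctr (248.75, 244.1) [249.31778452 243.38302786]
0.32 [ 0.13  0.54 -0.4   0.63  0.    1.38]
1.89 [ 0.13  0.54 -0.4   0.63  0.   -0.19]
3.46 [ 0.13  0.54 -0.4   0.63  0.   -1.76]
5.03 [ 0.13  0.54 -0.4   0.63  0.    2.95]
0.32 [ 0.13  0.37 -0.22  0.99  0.    1.38]
1.89 [ 0.13  0.37 -0.22  0.99  0.   -0.19]
3.46 [ 0.13  0.37 -0.22  0.99  0.   -1.76]
5.03 [ 0.13  0.37 -0.22  0.99  0.    2.95]
0.32 [-0.32  0.52 -0.44  0.62  0.    0.93]
1.89 [-0.32  0.52 -0.44  0.62  0.   -0.64]
3.46 [-0.32  0.52 -0.44  0.62  0.   -2.21]
5.03 [-0.32  0.52 -0.44  0.62  0.    2.5 ]
```

Run:
```python
from h import *
m=np.array([.5405,.1464]);A=.321
bot.set_gripper(1.0)
bot.move_pose([*m,.15],quat(down(A+np.pi/2)))
print(bot.move_linear([*m,.04],speed=.12,until_force=6))
bot.set_gripper(0,20);print(bot.read_gripper_width(),bot.read_ft_force())
bot.set_gripper(.75);bot.move_linear([*m,.085],speed=.12)
bot.move_pose([*m,.085],quat(down(A)));bot.move_linear([*m,.04],speed=.12)
bot.set_gripper(0,20);print(bot.read_gripper_width(),bot.read_ft_force())
bot.set_gripper(.75);bot.move_linear([*m,.12],speed=.15)
q=np.array(bot.read_joint_positions());q[0]+=.45;bot.goto_joints(q)
im=bot.camera("top");cv2.imwrite("pics/clr2.png",cv2.resize(im[155:255,180:360],(720,400),interpolation=cv2.INTER_CUBIC)[...,::-1]);print(bot.read_clock())
for t in("mould_mid",): print([(np.round(d["bbox"],1).tolist(),round(d["confidence"],2)) for d in bot.search_frame("top",t)])
```

```text
False
0.5019173242794317 [-1.76396688  0.39045605  6.37130411]
0.491899214900798 [-1.4471933  -0.51852592  5.77784106]
29.075
[([191.3, 199.3, 22.1, 19.2], 0.87)]
```

View pics/clr2.png

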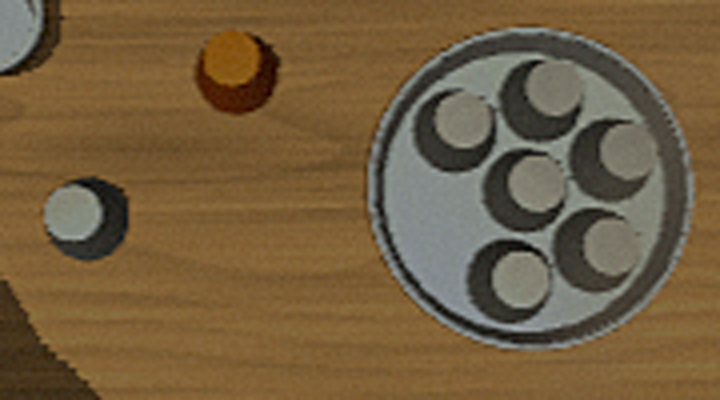

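Run:
```python
from h import *
m=np.array([.5405,.1464]);A=.321;g=np.array([.535,-.0993])
Q=quat(down(A))
bot.move_pose([*m,.12],Q);bot.move_linear([*m,.04],speed=.12)
bot.set_gripper(0,45);w=bot.read_gripper_width()
bot.move_linear([*m,.15],speed=.1);print(w,bot.read_gripper_width())
bot.move_linear([*g,.15],speed=.15);
bot.move_linear([*g,.09],speed=.08)
print(bot.read_ft_force(),bot.read_clock());snap("over",[(230,130,390,280),(210,100,340,240)])
```

```text
0.4792927964666065 0.4747311887226549
[-0.25605574 -0.03171994 -0.7153405 ] 35.2083
```

View pics/over.png

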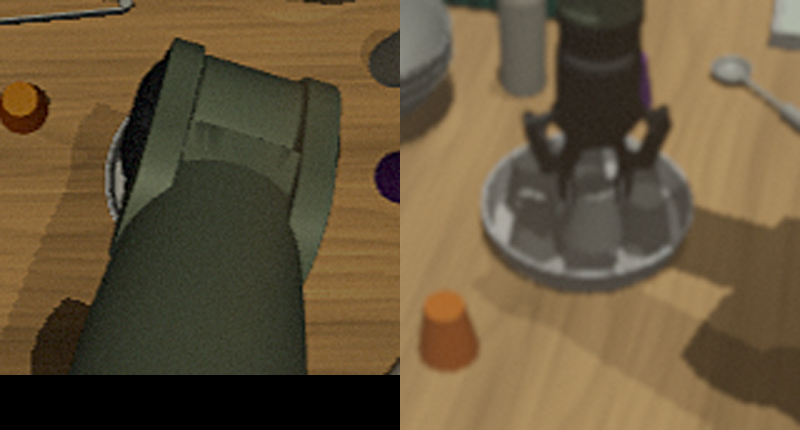

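Mould is held level over the gap between its two neighbours (side crop about (588,225)). I lower it until contact.

Run:
```python
from h import *
g=np.array([.535,-.0993])
hit=bot.move_linear([*g,.040],speed=.03,until_force=4);p=np.array(bot.read_position())
print(hit,p,bot.read_ft_force(),bot.read_clock())
```

```text
True [ 0.53486383 -0.09926798  0.04543374] [-1.98063355  0.18885601  5.40619303] 36.6417
```

Run:
```python
from h import *
for w in(.5,.53,.57,.61): bot.set_gripper(w)
p=np.array(bot.read_position());bot.move_linear([*p[:2],.14],speed=.08)
q=np.array(bot.read_joint_positions());q[1]-=.15;q[0]+=.6;bot.goto_joints(q);bot.wait(.2)
print(bot.read_ft_force(),bot.read_clock())
snap("end",[(250,150,370,260),(220,120,330,230)])
```

```text
[ 0.05931971 -0.29701628  0.08022212] 40.3167
```

View pics/end.png

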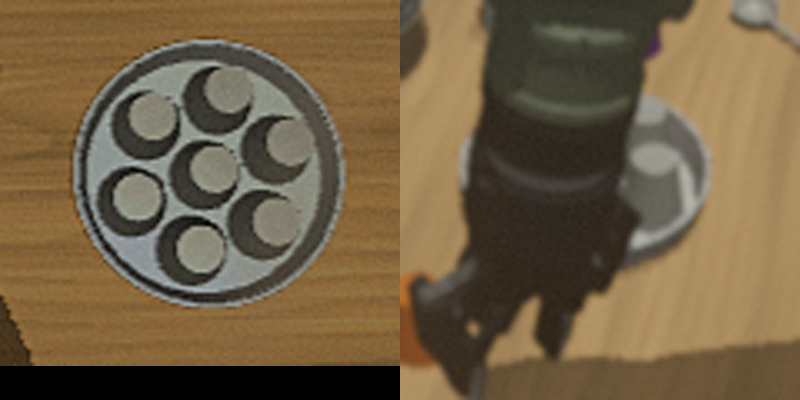

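The top view shows all seven moulds standing in the hexagon, with the new one at crop (138,195) concentric with its ring like the others.

```bash
python3 -c "
from cell import bot
print(bot.read_position(),bot.close_job())"
```

```text
the job is handed in; nothing more can be done
[0.51409774 0.22399047 0.22128641] None
```

I turned the mould over, let go of it on the counter, then packed it mouth-down into the empty place in the tin and handed the job in at about 40 s. The last picture shows all seven moulds in place, but the hand-in call returned no verdict.

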